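# Unlatch the cold case and pack the last mushroom tub

### The arm

A 6-joint arm with a two-finger parallel gripper is mounted at the origin on the work surface. World frame = base frame: x ahead of the robot, y to its left, z up, the work surface at z = 0. Lengths are in mm, angles in degrees, forces in N, time in s.
With the tool pointing down it reaches from about 300 to 850 mm from the base axis. Payload 4.2 kg.
Tool frame: the origin (TCP) lies midway between the tips of the shut fingers; the grasp point (between the pads) lies 19 mm behind it; z points along the fingers, y is the line along which they close (so a half turn about z gives the same grasp; the last joint's range is limited). The gripper opens to 91 mm and grips with 3 to 60 N. Pads are 32 mm wide; open, the fingers measure 118 mm over their backs; the gripper's body (76 mm by 178 mm) begins 60 mm behind the grasp point.
Start: joints at [-74.141, 18.312, 89.639, -0, 72.044, -1.146], TCP at [168.168, -549.875, 213.976] pointing down, gripper open.
Joint ranges: [-177.97, 177.97], [-48.28, 115.42], [12.27, 149.76], [-77.06, 257.06], [2.81, 150.46], [-146.56, 146.56]. Speed limits (degrees/s): [147.25, 147.25, 180, 180, 180, 180].

### API

Orientations are given as [roll, pitch, yaw] about the fixed x, y, z axes, in that order (R = Rz(yaw) Ry(pitch) Rx(roll)).
In Python, from workcell import env gives the robot as it stands.
- The arm moves only by the tool send_rows, never from a script. Its argument "steps" is a list that holds one entry, the list of rows, each a list of 5 numbers: the shift along the tool's x, y, z scaled (see below), then the turn about the tool's z scaled (see below), then the opening, from 0 (shut) to 1 (fully open). In form: [[[dx, dy, dz, yaw, fingers], ...]]. A call has 1 to 5 rows; each row shifts and turns the commanded pose from where the row before left it, along the tool's axes as they then stand; what a row does not reach is not made up. The controller multiplies each number of a shift by 0.04 m and each number of a turn by 0.12 rad. A row lasts 1/12 s, in which the tool goes at most 41.7 mm and 7.16 degrees, less where a joint would pass 70% of its speed; a pose out of reach is approached as far as the arm can. A call with a number of a shift or a turn outside -1 to 1 is refused whole. A call with a gripper value outside its range is refused whole. The fingers move at their own pace and stop on an object; "squeeze" is the grip in N (left out, the last holds). Time passes only in rows, so rows that do not move let the fingers close. It gives the time, the measured TCP pose, the force, the opening and the grip force at its end, in the units of the state.
- env.state(): the state, without advancing time (a new reading comes with each control period).
- env.grab_frame(name): name is "scene" or "side" or "wrist"; returns a dict with "pixels" (400x640x3 uint8, red, green, blue), "depth" (400x640 float32, mm along the optical axis (not along the pixel's ray), 0 where there is no reading), "intrinsics" (3x3 intrinsics, pixels), "cam_to_world" (4x4, takes a point from camera to world coordinates). Camera axes: x right, y down, z forward; pixel columns grow to the right and rows downward; lengths in mm; the calibration is good to about 2 mm. A picture is of the moment at which its call begins.
- env.job_done(): hands the job in; it is judged then, once.
The state is a dict: "time_s": time; "qpos": joint angles; "qvel": joint speeds; "effort": joint torques, N m; "ee_pos": TCP position; "ee_rot": TCP orientation; "force": force on the tool from outside, world axes, zero at the start; "torque": the same for the moment, N m; "gripper_width": finger opening in mm; "gripper_force": force on a finger pad.
Only numpy, scipy, OpenCV 4.12 (cv2) and the standard library are available. Lean on these libraries where they do the work, as an engineer would, in place of code of your own. Each camera call takes 0.05 s, during which the arm holds its last target. There are 200 camera calls.

### The job

Swing the case's latch lever clear of the lid, open the lid until it stands upright or leans further back, and then put the sealed oblong tub from the table into the free space inside, between the packed tub and the white cool brick. Set it down gently, upright and flat on the case floor, lengthwise from front to back like the packed tub. Do not shift what is already in the case, and leave the other things on the table where they are.

Things in the scene. Friction and masses are not known exactly. Their poses are not given: they have to be found in the camera images.
- case: Grey plastic case, fixed. Outside 170 (x) by 260 (y) by 85 mm high without its lid; walls and floor 10 mm thick (inside 150 by 240, 75 deep). Origin: centre of its underside, on the table; x points from the front (latch side) to the back (hinge side), z up. A latch bracket (36 by 44 mm, top at z 100) stands out from the front wall around x -103, y -70 mm.
- latch (a joint): Latch lever angle, rad, about a vertical axis at latch_pivot. At 0 to 0.25 (start) its short nose reaches 20 mm over the lid's front edge and blocks the lid. Growing values swing the post end away from the case, towards the robot (counter-clockwise from above). Clear of the lid above 1.25; stop at 1.6. Light friction (about 2 N at the post); stays where it is left.
- latch_pivot (a point): Pivot of the latch lever, on top of the lever: in the case frame at x -105, y -70, z 110.5 mm. Axis vertical.
- latch_post (a point): Dark upright round grip post at the lever's end, 18 mm diameter, 45 mm tall. This point is on its axis, 17.5 mm below its top and 27.5 mm above the lever's top face, 138 mm above the table, 70 mm from the pivot axis. At latch angle 0 it lies in the case's +y direction from the pivot, 20 mm in front of the case's front wall.
- lid (a joint): Lid angle in rad about the hinge along the back edge: 0 closed, grows as it opens upwards, pi/2 upright, stop at 1.92. Lid 170 by 260 by 14 mm, 0.35 kg; a stiff hinge holds it at any angle (about 6 N at the handle to lift). The handle is on its top face, so it ends up behind the open lid; the smooth underside then faces the robot.
- lid_hinge (a point): Middle of the lid's hinge axis: in the case frame x 85, y 0, z 85.5 mm. The axis runs along the case's y. This point's frame turns with the lid.
- lid_handle (a point): Middle of the black bar handle on the lid: a round bar of 12 mm diameter, 100 mm long, running along the case's y, its axis 42 mm off the lid's top face and 35 mm from the lid's front edge. Closed lid: in the case frame at x -50, y 0, z 141.5 mm (135 mm in front of and 56 mm above the hinge axis).
- sealed_tub: The tub to pack: sealed oblong clear tub with orange mushrooms, 105 (x) by 60 (y) by 65 mm high, about 0.25 kg, standing on the table to the right of the case (negative y). Origin: centre of its underside; x along its length.
- packed_tub: An identical oblong tub already standing in the case at one end (left or right), 83 mm off the middle, lengthwise from front to back. Same size, origin and axes as the other.
- cool_brick: White cool brick standing in the case at the other end, 83 mm off the middle, 100 (x, front to back) by 30 (y) by 55 mm high. Origin: centre of its underside. Between it and the packed tub about 121 mm are free.
- round_tub: Round clear tub of mushrooms with a white rim, 86 mm diameter, 75 mm high; a bystander that may stand in either of the two places on the right. Origin: centre of its underside.
- open_tub: Square open tub with tall mushrooms, 95 by 95 mm, walls 70 mm high, growth to about 80 mm, left of the case; bystander. Origin: centre of its underside.
- spray_bottle: White bottle, 60 mm diameter, 170 mm high, to the far right; bystander. Origin: centre of its underside.
- scraper: Flat spatula lying on the table at the near left; bystander. Origin: centre of its underside.
There are look-alikes about, which are no part of the job. Leave any pink or purple look-alike of the sealed_tub alone.

How it is judged:
By the outcome, as a careful person would: the job done as asked, in the order asked, and still so for the second after the job is handed in, with the robot touching nothing.
It also fails if it takes over 72 s, if anything falls off the work surface, if the arm or the gripper's body presses on something with over 40 N, if the wrist force passes 120 N, or if a joint passes its speed limit or range.

## Working session

There is one attempt and no reset: what is moved stays moved. The work goes in short steps, Python scripts to look and compute and a tool call to move; the robot and the scene stay as the last step left them, time stands still between calls to the robot, and variables do not carry over. Pictures are saved under pics/ and viewed, at most 12 in all, crops included, and the job is handed in when it is done.

Besides the shell and the picture viewer there is one more tool, called after "Request:" as a command line: name --argument value ..., lists and objects as JSON in quotes. send_rows: Moves the arm, as the interface text tells. Shifts and turns lie within -1 to 1; 1 stands for 0.04 m of shift or 0.12 rad of turn. Its arguments: {"type":"object","properties":{"steps":{"type":"array"},"squeeze":{"type":"number"}},"required":["steps"]}

```bash
mkdir -p pics; ls; python3 - <<'E'
from workcell import env
import cv2,numpy as np
s=env.state();print({k:np.round(v,2).tolist() for k,v in s.items()})
for n in("scene","side"):
    f=env.grab_frame(n);np.savez(f"pics/{n}0.npz",**f);cv2.imwrite(f"pics/{n}0.png",f["pixels"][...,::-1])
    print(n,np.round(f["cam_to_world"],3).tolist(),f["intrinsics"].tolist())
E
```

```text
pics
{'time_s': 0.0, 'qpos': [-74.14, 18.35, 89.71, -0.0, 72.04, -1.15], 'qvel': [-0.01, 0.0, 0.03, 0.03, 0.02, -0.03], 'effort': [0.0, -41.25, -23.2, 0.07, 0.05, -0.0], 'ee_pos': [168.02, -549.37, 213.11], 'ee_rot': [-179.9, 0.0, 17.01], 'force': [0.7, -0.01, 0.11], 'torque': [0.01, 0.0, -0.06], 'gripper_force': 0.0, 'gripper_width': 91.26}
scene [[0.672, 0.612, -0.417, 1014.919], [0.74, -0.565, 0.365, -369.923], [-0.012, -0.554, -0.833, 1048.266], [0.0, 0.0, 0.0, 1.0]] [[412.8066895510446, 0.0, 317.3750721334398], [0.0, 412.8066895510446, 200.4886952227071], [0.0, 0.0, 1.0]]
side [[-0.996, -0.064, 0.055, 450.482], [-0.084, 0.622, -0.779, 1224.431], [0.016, -0.78, -0.625, 1082.406], [0.0, 0.0, 0.0, 1.0]] [[459.3254177295776, 0.0, 321.85681930327394], [0.0, 459.3254177295776, 200.01528992921843], [0.0, 0.0, 1.0]]
```

View pics/scene0.png

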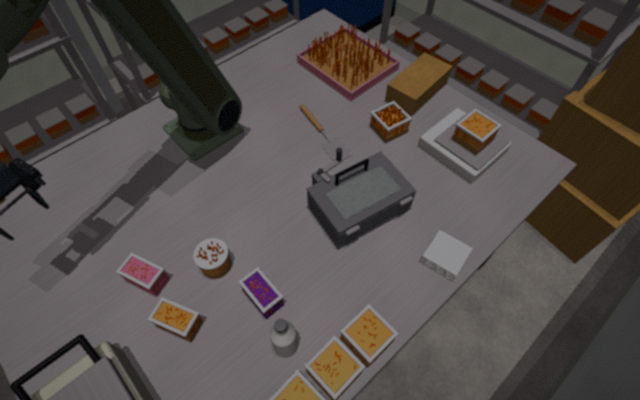

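View pics/side0.png

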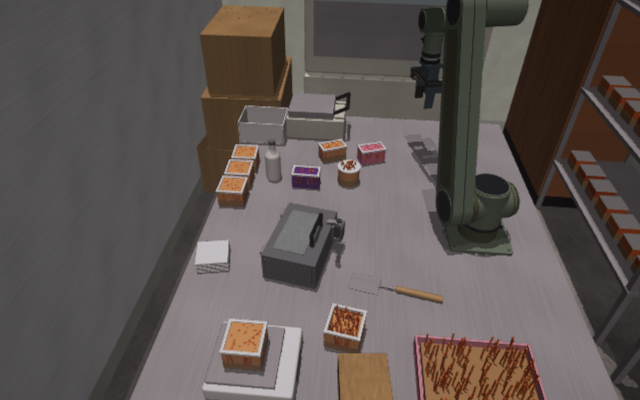

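The scene picture shows the grey case at about (360,197), with the handle at (352,170) and the latch post at (338,155).

Things that could be taken for the sealed tub:
- orange oblong tub: scene (175,318), side (332,150)
- pink look-alike: scene (142,272)
- purple look-alike: scene (262,290)
- three large orange square tubs: scene (370,333), (335,367), (297,390)
- orange tub on the scale: scene (477,125)
- round tub: scene (212,257)

I choose the orange oblong at (175,318). It is the only orange oblong tub on the table to the right of the case.

```bash
cat > h.py <<'E'
import numpy as np,cv2
def load(n): return dict(np.load(f"pics/{n}.npz"))
def cloud(f):
    K=f["intrinsics"];d=f["depth"].astype(float);v,u=np.indices(d.shape)
    c=np.stack([(u-K[0,2])/K[0,0]*d,(v-K[1,2])/K[1,1]*d,d,np.ones_like(d)],-1)
    P=(c@f["cam_to_world"].T)[...,:3];P[d<=0]=np.nan;return P
def proj(f,p):
    q=np.linalg.inv(f["cam_to_world"])@np.r_[p,1];return (f["intrinsics"]@(q[:3]/q[2]))[:2]
def rays(f,uv):
    K=f["intrinsics"];M=f["cam_to_world"];uv=np.atleast_2d(uv)
    d=np.c_[(uv-K[:2,2])/[K[0,0],K[1,1]],np.ones(len(uv))]@M[:3,:3].T
    return M[:3,3],d/np.linalg.norm(d,axis=1,keepdims=True)
def onplane(f,uv,z):
    o,d=rays(f,uv);return o+d*((z-o[2])/d[:,2])[:,None]
def tri(f,a,g,b):
    o,d=rays(f,a);p,e=rays(g,b);d=d[0];e=e[0]
    s=np.linalg.lstsq(np.c_[d,-e],p-o,rcond=None)[0];A=o+s[0]*d;B=p+s[1]*e
    return (A+B)/2,np.linalg.norm(A-B)
E
python3 - <<'E'
from h import *
for n,px in(("scene0",dict(tub=(175,317),case=(370,195),post=(338,155),open=(388,118),table=(330,270),handle=(352,168))),("side0",dict(tub=(332,148),case=(294,232),post=(339,230),handle=(318,228)))):
    f=load(n);P=cloud(f)
    for k,(u,v) in px.items(): print(n,k,np.round(P[v,u],1))
    hsv=cv2.cvtColor(f["pixels"],cv2.COLOR_RGB2HSV)
    c=P[px["tub"][1],px["tub"][0]]
    z=P[...,2];near=np.hypot(P[...,0]-c[0],P[...,1]-c[1])<85
    for lo,hi in((55,75),(59,71)):
        m=near&(z>lo)&(z<hi);p=P[m]
        print(' tub',m.sum(),np.round(cv2.minAreaRect(p[:,:2].astype(np.float32)),1) if 0 else cv2.minAreaRect(p[:,:2].astype(np.float32)),'z',np.percentile(p[:,2],[5,50,95]).round(1))
    c=P[px["case"][1],px["case"][0]];near=np.hypot(P[...,0]-c[0],P[...,1]-c[1])<220
    m=near&(z>93)&(z<106);m=cv2.morphologyEx(m.astype(np.uint8),cv2.MORPH_OPEN,np.ones((3,3)))
    n_,L,S,_=cv2.connectedComponentsWithStats(m);i=1+S[1:,4].argmax();m=L==i
    p=P[m];print(' lid',m.sum(),cv2.minAreaRect(p[:,:2].astype(np.float32)),np.percentile(p[:,2],[5,50,95]).round(1))
    h=near&(z>136)&(z<175);p=P[h];print(' high',len(p));
    import sys
    n_,L,S,C=cv2.connectedComponentsWithStats(h.astype(np.uint8))
    for i in range(1,n_):
        if S[i,4]>4: q=P[L==i];print('  ',S[i,4],C[i].round(1),q.mean(0).round(1),q.min(0).round(0),q.max(0).round(0))
E
```

```text
scene0 tub [ 538.  -420.2   62. ]
scene0 case [624.6 166.4  97.7]
scene0 post [485.7 174.4 141.9]
scene0 open [432.9 458.6  55.2]
scene0 table [683.5 -40.    2.3]
scene0 handle [546.2 170.2 142.5]
 tub 1151 ((533.024658203125, -422.34912109375), (109.65293884277344, 62.89894104003906), 25.442758560180664) z [59.1 62.7 66.7]
 tub 1100 ((533.024658203125, -422.34912109375), (109.65293884277344, 62.89894104003906), 25.442758560180664) z [59.9 62.9 66.7]
 lid 4454 ((577.1143798828125, 165.6884765625), (261.1260986328125, 205.84014892578125), 78.85552215576172) [ 96.2  99.6 103. ]
 high 213
   47 [338.7 151.2] [481.6 180.7 150.1] [474. 174. 138.] [489. 192. 158.]
   166 [351.  167.8] [545.3 167.5 144.8] [530. 115. 137.] [559. 224. 152.]
side0 tub [ 527.8 -393.9   62.1]
side0 case [611.4 168.6  98.4]
side0 post [470.  190.  139.5]
side0 handle [538.  141.2  97.4]
 tub 244 ((530.9188232421875, -416.3334045410156), (108.7119140625, 73.80819702148438), 24.20445442199707) z [56.  61.  65.9]
 tub 180 ((530.62158203125, -414.64947509765625), (107.79841613769531, 72.41338348388672), 26.194828033447266) z [59.5 61.8 66.5]
 lid 2891 ((587.47509765625, 167.9160614013672), (266.3586730957031, 178.47657775878906), 78.28128051757812) [ 95.3  99.1 102.8]
 high 144
   101 [315.3 225.6] [542.9 182.6 144.9] [529. 124. 137.] [558. 233. 151.]
   43 [336.4 227.8] [478.1 191.4 148.9] [470. 182. 136.] [486. 200. 158.]
```

```bash
python3 - <<'E'
from h import *
a=load("scene0")["pixels"][...,::-1];b=load("side0")["pixels"][...,::-1]
r=lambda i,x,y,w,h:cv2.convertScaleAbs(cv2.resize(i[y:y+h,x:x+w],(400,300),interpolation=cv2.INTER_CUBIC),alpha=1.7)
cv2.imwrite("pics/crop0.png",np.vstack([np.hstack([r(a,295,135,128,96)*1,r(a,115,240,128,96)]),np.hstack([r(b,250,185,120,90),r(b,290,110,120,90)])]))
E
```

```text
(no output)
```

View pics/crop0.png

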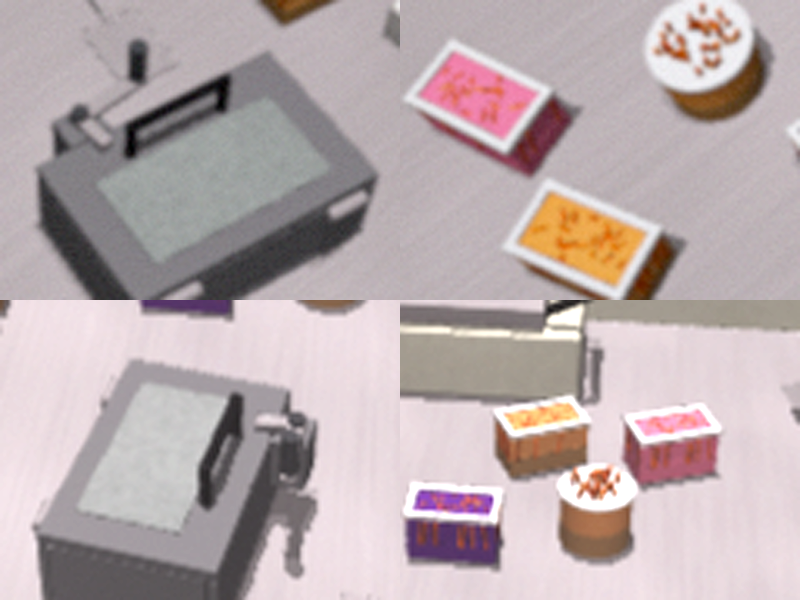

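Top-right crop: the orange oblong tub with a white rim at crop (585,240) is the target. Pink is at (490,90) and the round tub at (705,60). Top-left: the case with its latch lever nose over the lid's front edge at (95,128), the post at (138,60) and the handle at (180,110). Next I refine the case pose, the post and the clearances.

```bash
cat > case.py <<'E'
from h import *
def fit(n):
    f=load(n);P=cloud(f);z=P[...,2]
    m=(np.hypot(P[...,0]-590,P[...,1]-165)<220)&(z>92)&(z<107)
    p=P[m][:,:2];a=np.radians(-11.5);c=np.array([590,165.])
    for _ in range(4):
        R=np.array([[np.cos(a),-np.sin(a)],[np.sin(a),np.cos(a)]]);q=(p-c)@R
        E={}
        for ax,lim in((0,120),(1,75)):
            o=1-ax;lo=[];hi=[];t=[]
            for b in np.arange(-lim,lim,8):
                if ax==0 and (b<-20): continue   # keep away from the latch for front/back
                s=q[(q[:,o]>b)&(q[:,o]<b+8)&(abs(q[:,ax])<(100 if ax==0 else 140))][:,ax]
                if len(s)>5: t.append(b+4);lo.append(s.min());hi.append(s.max())
            fit=lambda y:np.polyfit(t,y,1) if len(t)<4 else (lambda g:np.polyfit(np.array(t)[g],np.array(y)[g],1))(abs(np.array(y)-np.median(y))<6)
            E[ax]=(fit(lo),fit(hi))
        d=-np.mean([E[0][0][0],E[0][1][0]]) ; e=np.mean([E[1][0][0],E[1][1][0]])
        off=np.array([(E[0][0][1]+E[0][1][1])/2,(E[1][0][1]+E[1][1][1])/2])
        c=c+R@off; a=a+np.mean([d,e])
    print(n,c.round(1),np.degrees(a).round(2),'size',[round(E[k][1][1]-E[k][0][1],1) for k in(0,1)],'slopes',[np.round(np.degrees([E[k][0][0],E[k][1][0]]),1).tolist() for k in(0,1)])
    h=P[(np.hypot(P[...,0]-c[0],P[...,1]-c[1])<150)&(z>135)&(z<150)][:,:2];qq=(h-c)@R
    qq=qq[(abs(qq[:,0]+50)<15)];print('  handle in case frame',qq.mean(0).round(1),qq.min(0).round(1),qq.max(0).round(1))
    return f,c,a
if __name__=="__main__":
    for n in("scene0","side0"): fit(n)
    F,G=load("scene0"),load("side0")
    # post: dark blob, centre of the part above z 138 in each view
    print('post',tri(F,(338.5,151.0),G,(336.4,227.8)))
    # tub top corners: white rim, per view on plane z=65
    for n,f,box in(("scene",F,(145,290,205,345)),("side",G,(312,135,352,165))):
        x0,y0,x1,y1=box;hsv=cv2.cvtColor(f["pixels"],cv2.COLOR_RGB2HSV)[y0:y1,x0:x1]
        P=cloud(f)[y0:y1,x0:x1];m=(abs(P[...,2]-65)<8).astype(np.uint8)
        n_,L,S,C=cv2.connectedComponentsWithStats(m);i=1+S[1:,4].argmax();v,u=np.where(L==i)
        W=onplane(f,np.c_[u+x0,v+y0].astype(float),65)[:,:2].astype(np.float32)
        r=cv2.minAreaRect(W);print(n,'tub',r,'mean px',u.mean()+x0,v.mean()+y0)
        if n=="scene":A=(u.mean()+x0,v.mean()+y0)
        else:B=(u.mean()+x0,v.mean()+y0)
    print('tub top tri',tri(F,A,G,B))
    P=cloud(F);z=P[...,2]
    for k,(u,v) in dict(pink=(142,270),purple=(262,288),round=(212,250)).items():
        c=P[v,u];m=(np.hypot(P[...,0]-c[0],P[...,1]-c[1])<75)&(z>50)&(z<85);print(k,cv2.minAreaRect(P[m][:,:2].astype(np.float32)))
E
python3 case.py
```

```text
scene0 [601.7 160.1] -10.45 size [np.float64(153.6), np.float64(258.5)] slopes [[-1.0, 0.4], [-0.2, -0.4]]
  handle in case frame [-56.8  -2.3] [-64.3 -55.4] [-49.9  54.3]
side0 [591.1 168.3] -10.93 size [np.float64(168.0), np.float64(259.4)] slopes [[0.4, 0.1], [0.6, -0.0]]
  handle in case frame [-50.1   7. ] [-55.4 -54.8] [-43.2  56.9]
post (array([477.67111157, 184.87729065, 143.53838064]), np.float64(1.4210306315549717))
scene tub ((534.245361328125, -421.96234130859375), (109.60845947265625, 62.70396423339844), 25.69538688659668) mean px 173.30601569311247 316.33042720139497
side tub ((529.3849487304688, -408.0154724121094), (109.54470825195312, 74.34432220458984), 25.658479690551758) mean px 331.8681818181818 145.4409090909091
tub top tri (array([ 530.48007745, -422.81160404,   56.12954833]), np.float64(0.8501837501407629))
pink ((368.8664245605469, -422.6688232421875), (110.33360290527344, 62.52501678466797), 21.74369239807129)
purple ((621.5872802734375, -223.24386596679688), (62.38114929199219, 109.713623046875), 88.93240356445312)
round ((457.20672607421875, -260.093505859375), (87.97911071777344, 90.90248107910156), 44.86095428466797)
```

```bash
cat > go.py <<'E'
# python3 go.py x y z yaw n : per-row units for turn (m rows first), then the shift in the tool frame reached
import sys,numpy as np
from workcell import env
a=[float(v) for v in sys.argv[1:]]
s=env.state();p=s["ee_pos"];yaw=s["ee_rot"][2]
dy=(a[3]-yaw+180)%360-180; t=np.radians(a[3])
d=np.array(a[:3])-p
x=np.array([np.cos(t),np.sin(t),0]);y=np.array([np.sin(t),-np.cos(t),0])
print('at',np.round(p,1),np.round(s["ee_rot"],1),'F',np.round(s["force"],1),'w',round(float(s["gripper_width"]),1),'t',round(s["time_s"],2))
print('turn units total',round(-np.radians(dy)/.12,2),' shift units total (after the turn)',np.round([d@x/40,d@y/40,-d[2]/40],2))
E
python3 go.py 500 150 380 93; python3 - <<'E'
from workcell import env
import numpy as np
f=env.grab_frame("wrist");s=env.state()
M=f["cam_to_world"];print(np.round(M,3).tolist(),f["intrinsics"].tolist());print(s["ee_pos"])
E
```

```text
at [ 168.  -549.4  213.2] [-179.9   -0.    17. ] F [0.4 0.3 0.8] w 91.4 t 0.1
turn units total -11.05  shift units total (after the turn) [17.03  9.2  -4.17]
[[0.292, -0.922, -0.253, 239.579], [-0.956, -0.282, -0.075, -527.7], [-0.002, 0.264, -0.964, 384.204], [0.0, 0.0, 0.0, 1.0]] [[279.92314857157135, 0.0, 322.3468617814613], [0.0, 279.92314857157135, 198.74768691285874], [0.0, 0.0, 1.0]]
[ 168.06820914 -549.51029616  213.31309563]
```

Request:
send_rows --steps '[[[0, 0, -0.85, -1, 1], [0, 0, -0.85, -1, 1], [0, 0, -0.85, -1, 1], [0, 0, -0.85, -1, 1], [0, 0, -0.8, -1, 1]]]'

```text
time_s: 0.57
ee_pos: [168.1, -549.6, 383.7]
ee_rot: [180.0, 0.0, 51.7]
force: [0.4, -0.5, -0.4]
gripper_width: 91.6
gripper_force: 0.0
```

Request:
send_rows --steps '[[[0, 0, 0, -1, 1], [0, 0, 0, -1, 1], [0, 0, 0, -1, 1], [0, 0, 0, -1, 1], [0, 0, 0, -1, 1]]]'

```text
time_s: 0.98
ee_pos: [168.1, -549.7, 381.6]
ee_rot: [-180.0, -0.0, 86.1]
force: [-0.3, -0.1, -0.6]
gripper_width: 91.4
gripper_force: 0.0
```

Request:
send_rows --steps '[[[0, 0, 0, -1, 1], [0.85, 0.46, 0, 0, 1], [0.85, 0.46, 0, 0, 1], [0.85, 0.46, 0, 0, 1], [0.85, 0.46, 0, 0, 1]]]'

```text
time_s: 1.4
ee_pos: [235.7, -409.0, 381.4]
ee_rot: [-180.0, -0.1, 92.6]
force: [0.9, 0.9, -0.1]
gripper_width: 91.3
gripper_force: 0.0
```

Request:
send_rows --steps '[[[0.85, 0.46, 0, 0, 1], [0.85, 0.46, 0, 0, 1], [0.85, 0.46, 0, 0, 1], [0.85, 0.46, 0, 0, 1], [0.85, 0.46, 0, 0, 1]]]'

```text
time_s: 1.82
ee_pos: [319.6, -234.7, 381.9]
ee_rot: [180.0, 0.0, 92.6]
force: [1.2, -0.5, 0.3]
gripper_width: 91.1
gripper_force: 0.0
```

Request:
send_rows --steps '[[[0.85, 0.46, 0, 0, 1], [0.85, 0.46, 0, 0, 1], [0.85, 0.46, 0, 0, 1], [0.85, 0.46, 0, 0, 1], [0.85, 0.46, 0, 0, 1]]]'

```text
time_s: 2.23
ee_pos: [403.7, -60.6, 381.9]
ee_rot: [180.0, 0.0, 92.6]
force: [1.2, -0.2, 0.5]
gripper_width: 91.2
gripper_force: 0.0
```

Request:
send_rows --steps '[[[0.85, 0.46, 0, 0, 1], [0.85, 0.46, 0, 0, 1], [0, 0, 0, 0, 1]]]'

```text
time_s: 2.48
ee_pos: [439.2, 12.5, 381.0]
ee_rot: [-180.0, -0.2, 93.1]
force: [-0.4, -0.7, -0.0]
gripper_width: 91.3
gripper_force: 0.0
```

```bash
cat > wr.py <<'E'
import sys,cv2,numpy as np
from workcell import env
n=sys.argv[1];f=env.grab_frame("wrist");np.savez(f"pics/{n}.npz",**f);cv2.imwrite(f"pics/{n}.png",cv2.convertScaleAbs(f["pixels"][...,::-1],alpha=1.5))
E
python3 wr.py w1; python3 go.py 500 140 380 93; sed -i 's/__main__":/__main__" and 1:/' case.py; python3 -c "
from case import *
fit('w1')"
```

```text
at [437.9   9.8 381.1] [-179.9   -0.    93. ] F [-0.4 -0.3 -0.3] w 91.2 t 2.53
turn units total -0.0  shift units total (after the turn) [3.17 1.72 0.03]
w1 [589.7 149.7] -7.33 size [np.float64(169.9), np.float64(229.6)] slopes [[3.7, 3.6], [-3.7, 11.0]]
  handle in case frame [-49.6  19. ] [-57.7 -37.7] [-40.2  73.4]
```

View pics/w1.png

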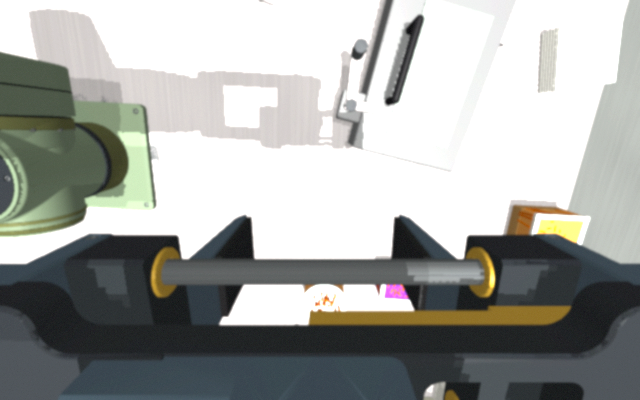

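The wrist view shows the case at the top right, with the latch at (350,100), the post at (360,48) and the handle at (405,60). Its far end is cut off, so I move closer.

Request:
send_rows --steps '[[[0.8, 0.75, 0, 0, 1], [0.8, 0.75, 0, 0, 1], [0.7, 0.7, 0, 0, 1], [0, 0, 0, 0, 1], [0, 0, 0, 0, 1]]]'

```text
time_s: 2.95
ee_pos: [518.5, 99.5, 380.6]
ee_rot: [-179.8, 0.1, 92.7]
force: [-0.1, -0.9, -0.2]
gripper_width: 91.3
gripper_force: 0.0
```

```bash
python3 wr.py w2; python3 - <<'E'
from case import *
f,c,a=fit('w2')
P=cloud(f);z=P[...,2]
m=(np.hypot(P[...,0]-478,P[...,1]-186)<40)&(z>145)&(z<165);q=P[m];v,u=np.where(m);print('post top',len(q),q.mean(0).round(1),q.min(0).round(1),q.max(0).round(1),(u.mean().round(1),v.mean().round(1)))
W=onplane(f,np.c_[u,v].astype(float),155.5);print(cv2.minEnclosingCircle(W[:,:2].astype(np.float32)))
m=(np.hypot(P[...,0]-478,P[...,1]-186)<90)&(z<40)&(z>-20);print('table',np.median(P[m][:,2]))
E
python3 go.py 478 186 250 93
```

```text
w2 [592.6 164.8] -11.13 size [np.float64(168.8), np.float64(259.0)] slopes [[-0.1, 0.4], [0.1, 0.2]]
  handle in case frame [-49.9   1.5] [-55.6 -55.2] [-43.7  55.2]
post top 140 [479.9 185.8 155.2] [471.4 177.8 149.1] [487.8 193.7 157.2] (np.float64(297.1), np.float64(112.0))
((479.9721374511719, 185.741943359375), 8.8323335647583)
table 0.14261345251497914
at [517.8  98.8 381.3] [-1.799e+02  1.000e-01  9.260e+01] F [-0.3  0.3 -0.4] w 91.3 t 3.0
turn units total -0.06  shift units total (after the turn) [ 2.23 -0.88  3.28]
```

View pics/w2.png

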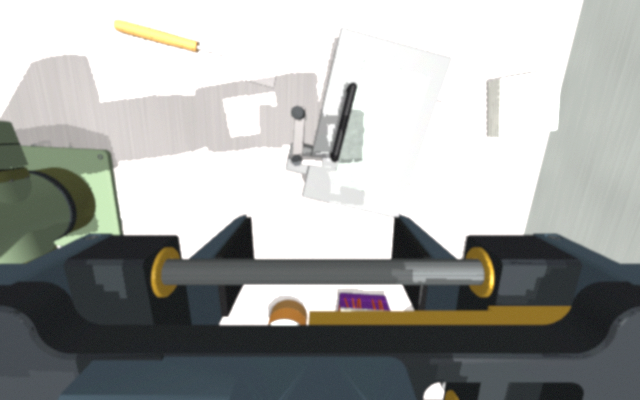

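The wrist view shows the whole lid in frame, with the post top at (297,112), the pivot at (296,158) and the handle at (343,120). Sizes check out: lid 169x259 mm, post radius 8.8 mm at 69.5 mm from the pivot. The case is at (592.6,164.8) with yaw -11.1. I'll go to the latch post with the fingers half open.

Request:
send_rows --steps '[[[0, 0, 0, 0.82, 0.5], [0.71, -0.35, 0, 0, 0.5], [0.71, -0.35, 0, 0, 0.5], [0.7, -0.36, 0, 0, 0.5], [0, 0, 0.9, 0, 0.5]]]'

```text
time_s: 3.42
ee_pos: [480.6, 189.5, 352.7]
ee_rot: [179.3, -0.5, 87.1]
force: [1.6, 0.4, 0.6]
gripper_width: 61.0
gripper_force: 0.0
```

Request:
send_rows --steps '[[[0, 0, 0.9, 0, 0.5], [0, 0, 0.9, 0, 0.5], [0, 0, 0.9, 0, 0.5], [0, 0, 0.9, 0, 0.5], [0, 0, 0, 0, 0.5]]]'

```text
time_s: 3.83
ee_pos: [474.9, 182.9, 196.1]
ee_rot: [-179.3, 0.4, 86.9]
force: [-0.8, -0.0, -0.5]
gripper_width: 45.7
gripper_force: 0.0
```

```bash
python3 go.py 480 185.8 120 87
```

```text
at [474.9 182.9 196.1] [-179.3    0.4   86.9] F [-0.8 -0.  -0.5] w 45.7 t 3.83
turn units total -0.02  shift units total (after the turn) [0.08 0.12 1.9 ]
```

Request:
send_rows --steps '[[[0, 0, 0, 0, 0.5], [0, 0, 0, 0, 0.5]]]'

```text
time_s: 4.0
ee_pos: [481.4, 186.1, 204.6]
ee_rot: [179.8, -0.1, 86.9]
force: [0.2, -0.5, -0.4]
gripper_width: 45.5
gripper_force: 0.0
```

```bash
python3 go.py 480 185.8 120 87
```

```text
at [481.4 186.1 204.6] [ 1.798e+02 -1.000e-01  8.690e+01] F [ 0.2 -0.5 -0.4] w 45.5 t 4.0
turn units total -0.01  shift units total (after the turn) [-0.01 -0.04  2.11]
```

Request:
send_rows --steps '[[[0, -0.03, 0.6, 0, 0.5], [0, 0, 0.6, 0, 0.5], [0, 0, 0.6, 0, 0.5], [0, 0, 0.31, 0, 0.5], [0, 0, 0, 0, 0.5]]]'

```text
time_s: 4.42
ee_pos: [479.2, 186.3, 117.8]
ee_rot: [-180.0, 0.0, 87.0]
force: [0.0, 0.4, -0.3]
gripper_width: 46.0
gripper_force: 0.0
```

Request:
send_rows --squeeze 5 --steps '[[[0, 0, 0, 0, 0], [0, 0, 0, 0, 0], [0, 0, 0, 0, 0], [0, 0, 0, 0, 0], [0, 0, 0, 0, 0]]]'

```text
time_s: 4.83
ee_pos: [479.6, 187.0, 118.7]
ee_rot: [179.9, -0.1, 87.0]
force: [-1.4, 1.1, 4.7]
gripper_width: 17.6
gripper_force: 5.0
```

```bash
python3 go.py 480 185.8 120 87; python3 - <<'E'
import numpy as np
r=69.6;n=11;th=87*np.pi/180;s=75/n*np.pi/180
# chord, in tool frame as it stands at row start (shift before turn): tool x = radial, tool y = -tangential(ccw)
print('per row: x',r*(np.cos(s)-1)/40,'y',-r*np.sin(s)/40,'turn',-s/.12)
E
```

```text
at [479.6 187.  118.7] [ 1.799e+02 -1.000e-01  8.700e+01] F [-1.4  1.1  4.7] w 17.6 t 4.83
turn units total -0.0  shift units total (after the turn) [-0.03  0.01 -0.03]
per row: x -0.012305480668478362 y -0.20657116902371103 turn -0.991664347724051
```

The post is gripped at 17.6 mm opening. Now I swing it along its arc.

Request:
send_rows --steps '[[[-0.01, -0.2, 0, -0.98, 0], [-0.01, -0.2, 0, -0.98, 0], [-0.01, -0.2, 0, -0.98, 0], [-0.01, -0.21, 0, -0.98, 0], [0, 0, 0, 0, 0]]]'

```text
time_s: 5.25
ee_pos: [447.0, 180.8, 118.5]
ee_rot: [179.9, 0.0, 114.1]
force: [-0.8, -0.9, 3.3]
gripper_width: 18.0
gripper_force: 5.0
```

```bash
python3 go.py 447.3 180 119 114
```

```text
at [447.  180.8 118.5] [179.9   0.  114.1] F [-0.8 -0.9  3.3] w 18.0 t 5.25
turn units total 0.01  shift units total (after the turn) [-0.02 -0.   -0.01]
```

Request:
send_rows --steps '[[[-0.01, -0.21, 0, -1, 0], [-0.01, -0.21, 0, -1, 0], [-0.01, -0.21, 0, -1, 0], [-0.01, -0.21, 0, -1, 0], [0, 0, 0, 0, 0]]]'

```text
time_s: 5.67
ee_pos: [420.8, 160.7, 118.4]
ee_rot: [179.9, 0.1, 141.4]
force: [-0.9, -0.2, 4.7]
gripper_width: 17.9
gripper_force: 5.0
```

Request:
send_rows --steps '[[[-0.01, -0.21, 0, -1, 0], [-0.01, -0.21, 0, -1, 0], [-0.01, -0.21, 0, -1, 0], [0, 0, 0, 0, 0], [0, 0, 0, 0, 0]]]'

```text
time_s: 6.08
ee_pos: [408.8, 139.0, 118.2]
ee_rot: [-180.0, 0.0, 161.7]
force: [-1.8, -1.3, 6.7]
gripper_width: 17.9
gripper_force: 5.0
```

```bash
python3 - <<'E'
from workcell import env
import numpy as np
p=env.state()["ee_pos"]-np.array([476.1,116.4,0]);print(np.hypot(*p[:2]),np.degrees(np.arctan2(p[1],p[0]))-78.9,'deg latch; need >71.6')
E
python3 go.py 480 185.8 240 162
```

```text
71.00387640272336 82.55680503226438 deg latch; need >71.6
at [408.8 139.  118.2] [-180.     0.   161.7] F [-1.8 -1.3  6.7] w 17.9 t 6.08
turn units total -0.04  shift units total (after the turn) [-1.33  1.66 -3.05]
```

The latch is at about 1.44 rad, clear of the lid. I release it, rise and turn to the handle.

Request:
send_rows --steps '[[[0, 0, 0, 0, 0.5], [0, 0, 0, 0, 0.5], [0, 0, 0, 0, 0.5], [0, 0, -0.5, 0, 0.5], [0, 0, -1, 0, 0.5]]]'

```text
time_s: 6.5
ee_pos: [405.3, 138.1, 174.2]
ee_rot: [-179.6, -0.5, 162.0]
force: [0.9, 0.1, 0.2]
gripper_width: 44.9
gripper_force: 0.0
```

Request:
send_rows --steps '[[[0, 0, -1, 1, 0.5], [0, 0, -0.5, 1, 0.5], [0, 0, 0, 1, 0.5], [0, 0, 0, 1, 0.5], [0, 0, 0, 1, 0.5]]]'

```text
time_s: 6.92
ee_pos: [408.7, 139.2, 237.8]
ee_rot: [180.0, 0.0, 127.3]
force: [0.3, 0.1, -0.7]
gripper_width: 45.6
gripper_force: 0.0
```

Request:
send_rows --steps '[[[0, 0, 0, 1, 0.5], [0, 0, 0, 1, 0.5], [0, 0, 0, 1, 0.5], [0, 0, 0, 1, 0.5], [0, 0, 0, 1, 0.5]]]'

```text
time_s: 7.33
ee_pos: [408.5, 139.1, 237.2]
ee_rot: [-180.0, 0.0, 92.9]
force: [-0.9, 0.5, -0.1]
gripper_width: 45.3
gripper_force: 0.0
```

Request:
send_rows --steps '[[[0, 0, 0, 1, 0.5], [0, 0, 0, 1, 0.5], [0, 0, 0, 0.05, 0.5], [0, 0, 0, 0, 0.5]]]'

```text
time_s: 7.67
ee_pos: [408.5, 139.1, 237.3]
ee_rot: [-180.0, 0.0, 79.3]
force: [-0.6, -0.5, -0.5]
gripper_width: 45.8
gripper_force: 0.0
```

```bash
python3 wr.py w3; python3 go.py 543.5 174.5 122.5 78.9; python3 - <<'E'
from h import *
c=np.array([592.6,164.8]);a=np.radians(-11.1);R=np.array([[np.cos(a),-np.sin(a)],[np.sin(a),np.cos(a)]])
for n in("w2","w3","scene0"):
    f=load(n);P=cloud(f);z=P[...,2];q=(P[...,:2]-c)@R
    m=(abs(q[...,0]+50)<14)&(abs(q[...,1])<35)&(z>125)&(z<165)
    if m.sum(): print(n,m.sum(),'z top',np.percentile(z[m],[50,90]).round(1),'case xy',np.median(q[m],0).round(1))
    p=P[(np.hypot(P[...,0]-409,P[...,1]-139)<40)&(z>145)&(z<165)]
    if len(p): print(' post now?',p.mean(0).round(1))
E
```

```text
at [408.5 139.1 237.3] [-180.     0.    79.3] F [-0.5  0.2  0.3] w 45.6 t 7.72
turn units total 0.06  shift units total (after the turn) [1.52 3.14 2.87]
w2 438 z top [146.7 148.2] case xy [-50.   1.]
w3 1102 z top [146.5 147.9] case xy [-52.1   2. ]
 post now? [410.8 140.6 154.6]
scene0 103 z top [145.4 148. ] case xy [-46.1  -1.2]
```

Request:
send_rows --steps '[[[0.38, 0.78, 0, 0.06, 0.5], [0.38, 0.79, 0, 0, 0.5], [0.38, 0.78, 0, 0, 0.5], [0.38, 0.79, 0, 0, 0.5], [0, 0, 0, 0, 0.5]]]'

```text
time_s: 8.13
ee_pos: [549.0, 175.9, 235.9]
ee_rot: [179.8, -0.1, 78.9]
force: [0.8, -0.2, 0.1]
gripper_width: 45.8
gripper_force: 0.0
```

Request:
send_rows --steps '[[[0, 0, 0.5, 0, 0.5], [0, 0, 0.5, 0, 0.5], [0, 0, 0, 0, 0.5], [0, 0, 0, 0, 0.5]]]'

```text
time_s: 8.47
ee_pos: [542.6, 174.3, 196.7]
ee_rot: [-179.9, 0.1, 78.9]
force: [0.0, 0.1, 0.6]
gripper_width: 45.9
gripper_force: 0.0
```

```bash
python3 go.py 543.5 174.5 122.5 78.9
```

```text
at [542.6 174.3 196.7] [-1.799e+02  1.000e-01  7.890e+01] F [0.  0.1 0.6] w 45.9 t 8.47
turn units total -0.0  shift units total (after the turn) [0.01 0.02 1.85]
```

Request:
send_rows --steps '[[[0, 0.02, 0.6, 0, 0.5], [0, 0, 0.6, 0, 0.5], [0, 0, 0.4, 0, 0.5], [0, 0, 0.25, 0, 0.5], [0, 0, 0, 0, 0.5]]]'

```text
time_s: 8.88
ee_pos: [543.5, 174.2, 122.7]
ee_rot: [-179.9, 0.1, 78.8]
force: [0.7, -0.2, -0.6]
gripper_width: 45.5
gripper_force: 0.0
```

Request:
send_rows --squeeze 20 --steps '[[[0, 0, 0, 0, 0], [0, 0, 0, 0, 0], [0, 0, 0, 0, 0], [0, 0, 0, 0, 0], [0, 0, 0, 0, 0]]]'

```text
time_s: 9.3
ee_pos: [544.7, 174.5, 124.3]
ee_rot: [179.9, -0.0, 78.8]
force: [-0.0, -0.1, 0.7]
gripper_width: 15.4
gripper_force: 0.0
```

```bash
python3 go.py 543.5 174.5 122.5 78.9; python3 - <<'E'
import numpy as np
r=np.hypot(135,56);b=np.arctan2(56,135)
T=np.radians(np.arange(0,106,5));x=-r*np.cos(b+T);z=r*np.sin(b+T)
# tool y = case +x, tool z = down
for t,dx,dz in zip(T[1:],np.diff(x),np.diff(z)): print(round(np.degrees(t)),'y %.3f z %.3f'%(dx/40,-dz/40))
E
```

```text
at [544.7 174.5 124.3] [179.9  -0.   78.8] F [-0.  -0.1  0.7] w 15.4 t 9.3
turn units total -0.01  shift units total (after the turn) [-0.01 -0.03  0.05]
5 y 0.135 z -0.289
10 y 0.160 z -0.276
15 y 0.183 z -0.261
20 y 0.205 z -0.244
25 y 0.226 z -0.225
30 y 0.244 z -0.205
35 y 0.261 z -0.183
40 y 0.276 z -0.159
45 y 0.289 z -0.135
50 y 0.300 z -0.109
55 y 0.308 z -0.082
60 y 0.314 z -0.055
65 y 0.318 z -0.028
70 y 0.319 z 0.000
75 y 0.318 z 0.028
80 y 0.314 z 0.056
85 y 0.308 z 0.083
90 y 0.299 z 0.109
95 y 0.289 z 0.135
100 y 0.276 z 0.160
105 y 0.261 z 0.183
```

Request:
send_rows --steps '[[[0, 0, 0, 0, 0], [0, 0, 0, 0, 0]]]'

```text
time_s: 9.47
ee_pos: [543.8, 174.6, 124.1]
ee_rot: [-180.0, -0.0, 78.8]
force: [-2.4, 0.3, 4.9]
gripper_width: 11.3
gripper_force: 20.0
```

Request:
send_rows --steps '[[[0, 0.065, -0.145, 0, 0], [0, 0.07, -0.145, 0, 0], [0, 0.08, -0.14, 0, 0], [0, 0.08, -0.135, 0, 0], [0, 0, 0, 0, 0]]]'

```text
time_s: 9.88
ee_pos: [554.8, 172.4, 146.8]
ee_rot: [-179.8, 0.0, 78.8]
force: [-5.8, 3.0, 2.4]
gripper_width: 11.2
gripper_force: 20.0
```

The handle is held and the lid is following. Continuing.

Request:
send_rows --steps '[[[0, 0.09, -0.13, 0, 0], [0, 0.09, -0.13, 0, 0], [0, 0.1, -0.12, 0, 0], [0, 0.105, -0.12, 0, 0], [0, 0.11, -0.115, 0, 0]]]'

```text
time_s: 10.3
ee_pos: [572.1, 169.0, 170.7]
ee_rot: [-179.5, 0.0, 78.8]
force: [-8.5, 4.0, 1.2]
gripper_width: 11.3
gripper_force: 20.0
```

Request:
send_rows --steps '[[[0, 0.115, -0.11, 0, 0], [0, 0.12, -0.105, 0, 0], [0, 0.125, -0.1, 0, 0], [0, 0.13, -0.095, 0, 0], [0, 0.13, -0.09, 0, 0]]]'

```text
time_s: 10.72
ee_pos: [595.7, 164.5, 192.3]
ee_rot: [-179.5, -0.0, 78.8]
force: [-12.0, 3.4, 8.2]
gripper_width: 11.4
gripper_force: 20.0
```

```bash
cat > lid.py <<'E'
from workcell import env
import numpy as np
s=env.state();a=np.radians(-11.1);C=np.array([592.6,164.8]);p=s["ee_pos"]
q=(p[:2]-C)@np.array([[np.cos(a),-np.sin(a)],[np.sin(a),np.cos(a)]]);dx=q[0]-85;dz=p[2]+19-85.5
print('case xy',q.round(1),'r',np.hypot(dx,dz).round(1),'(146.2) lid deg',(np.degrees(np.arctan2(dz,-dx))-22.5).round(1),'F',s["force"].round(1),'t',s["time_s"])
E
python3 lid.py
```

```text
case xy [3.2 0.3] r 150.1 (146.2) lid deg 34.4 F [-12.    3.4   8.2] t 10.7167
```

Request:
send_rows --steps '[[[0, 0.15, -0.05, 0, 0], [0, 0.155, -0.05, 0, 0], [0, 0.145, -0.07, 0, 0], [0, 0.145, -0.065, 0, 0], [0, 0.15, -0.055, 0, 0]]]'

```text
time_s: 11.13
ee_pos: [626.6, 158.5, 207.1]
ee_rot: [-179.8, -0.1, 78.8]
force: [-11.0, 2.3, 15.4]
gripper_width: 11.3
gripper_force: 20.0
```

Request:
send_rows --steps '[[[0, 0.15, -0.055, 0, 0], [0, 0.155, -0.04, 0, 0], [0, 0.155, -0.04, 0, 0], [0, 0.157, -0.03, 0, 0], [0, 0.157, -0.025, 0, 0]]]'

```text
time_s: 11.55
ee_pos: [659.0, 152.2, 213.9]
ee_rot: [179.9, -0.1, 78.8]
force: [-6.4, 2.7, 7.6]
gripper_width: 11.7
gripper_force: 20.0
```

```bash
python3 lid.py
```

```text
case xy [67.6  0.4] r 148.4 (146.2) lid deg 60.8 F [-6.4  2.7  7.6] t 11.55
```

Request:
send_rows --steps '[[[0, 0.16, 0, 0, 0], [0, 0.16, 0, 0, 0], [0, 0.16, 0.01, 0, 0], [0, 0.16, 0.01, 0, 0], [0, 0.16, 0.02, 0, 0]]]'

```text
time_s: 11.97
ee_pos: [691.8, 145.8, 212.7]
ee_rot: [179.7, -0.1, 78.8]
force: [-3.1, 1.8, 9.8]
gripper_width: 11.4
gripper_force: 20.0
```

Request:
send_rows --steps '[[[0, 0.16, 0.02, 0, 0], [0, 0.157, 0.03, 0, 0], [0, 0.157, 0.03, 0, 0], [0, 0.155, 0.045, 0, 0], [0, 0.155, 0.045, 0, 0]]]'

```text
time_s: 12.38
ee_pos: [722.5, 139.8, 204.6]
ee_rot: [179.8, -0.1, 78.8]
force: [-3.3, 2.0, 4.5]
gripper_width: 11.5
gripper_force: 20.0
```

```bash
python3 lid.py
```

```text
case xy [132.2   0.5] r 146.0 (146.2) lid deg 86.4 F [-3.3  2.   4.5] t 12.3833
```

Request:
send_rows --steps '[[[0, 0.15, 0.057, 0, 0], [0, 0.15, 0.06, 0, 0], [0, 0.145, 0.067, 0, 0], [0, 0.145, 0.07, 0, 0], [0, 0.138, 0.08, 0, 0]]]'

```text
time_s: 12.8
ee_pos: [751.2, 134.2, 189.6]
ee_rot: [179.8, -0.1, 78.8]
force: [-1.0, 4.0, 5.8]
gripper_width: 11.3
gripper_force: 20.0
```

Request:
send_rows --steps '[[[0, 0.138, 0.08, 0, 0], [0, 0, 0, 0, 0], [0, 0, 0, 0, 0]]]'

```text
time_s: 13.05
ee_pos: [757.7, 132.9, 185.0]
ee_rot: [179.7, -0.1, 78.8]
force: [5.2, 4.3, 1.2]
gripper_width: 11.6
gripper_force: 20.0
```

```bash
python3 lid.py
```

```text
case xy [168.2   0.5] r 144.7 (146.2) lid deg 102.6 F [5.2 4.3 1.2] t 13.05
```

Request:
send_rows --steps '[[[0, 0, 0, 0, 0.25], [0, 0, 0, 0, 0.25], [0, 0, 0, 0, 0.25], [0, 0, 0, 0, 0.25]]]'

```text
time_s: 13.38
ee_pos: [755.0, 131.9, 184.3]
ee_rot: [-179.9, 0.1, 78.8]
force: [-0.3, -0.9, -0.2]
gripper_width: 22.3
gripper_force: 0.0
```

Request:
send_rows --steps '[[[0, 0, -0.2, 0, 0.25], [0, 0, -0.4, 0, 0.25], [0, 0, -0.6, 0, 0.25], [0, 0, -0.8, 0, 0.25], [0, 0, -1, 0, 0.25]]]'

```text
time_s: 13.8
ee_pos: [754.2, 132.2, 304.3]
ee_rot: [-179.7, 0.1, 78.8]
force: [1.3, 0.7, -0.4]
gripper_width: 22.8
gripper_force: 0.0
```

Request:
send_rows --steps '[[[0, 0, -1, 0, 0.25], [0, 0, -1, 0, 0.25], [0, 0, -0.5, 0, 0.25], [0, 0, 0, 0, 0.25]]]'

```text
time_s: 14.13
ee_pos: [755.9, 132.5, 412.6]
ee_rot: [179.3, -0.2, 78.8]
force: [-0.0, -0.3, 1.3]
gripper_width: 22.7
gripper_force: 0.0
```

```bash
python3 go.py 480 -300 350 25.6;  python3 - <<'E'
from workcell import env
import cv2,numpy as np
for n in("scene","side"):
    f=env.grab_frame(n);np.savez(f"pics/{n}1.npz",**f)
    if n=="scene":cv2.imwrite("pics/scene1.png",cv2.convertScaleAbs(f["pixels"][...,::-1],alpha=1.5))
E
```

```text
at [755.9 132.5 412.6] [179.3  -0.2  78.8] F [-0.  -0.3  1.3] w 22.7 t 14.13
turn units total 7.74  shift units total (after the turn) [-10.89   6.77   1.56]
```

View pics/scene1.png

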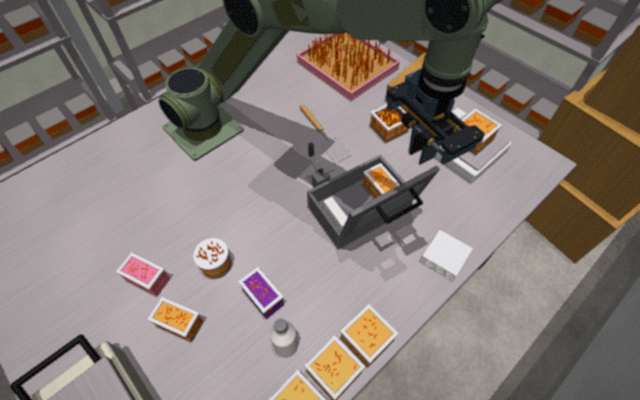

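The scene view shows the lid standing past upright, the latch swung out at (312,160), the packed tub at (380,180) at the left end, and the white brick at (333,210) at the right end. Next I look into the case with the wrist camera.

Request:
send_rows --steps '[[[-0.45, -0.75, 0, 0, 1], [-0.45, -0.75, 0, 0, 1], [-0.45, -0.75, 0, 0, 1], [-0.45, -0.75, 0, 0, 1], [-0.45, -0.75, 0, 0, 1]]]'

```text
time_s: 14.65
ee_pos: [587.9, 72.7, 402.4]
ee_rot: [-179.7, 0.1, 78.8]
force: [-0.1, -0.0, 0.9]
gripper_width: 53.1
gripper_force: 0.0
```

Request:
send_rows --steps '[[[-0.45, -0.75, 0.5, 0, 1], [0, 0, 0, 0, 1], [0, 0, 0, 0, 1], [0, 0, 0, 0, 1]]]'

```text
time_s: 14.98
ee_pos: [557.7, 61.6, 384.4]
ee_rot: [-180.0, 0.0, 78.8]
force: [0.4, -0.2, 0.1]
gripper_width: 79.9
gripper_force: 0.0
```

```bash
python3 wr.py w4; cat > inside.py <<'E'
from h import *
import sys
c=np.array([592.6,164.8]);a=np.radians(-11.1);R=np.array([[np.cos(a),-np.sin(a)],[np.sin(a),np.cos(a)]])
for n in sys.argv[1:]:
    f=load(n);P=cloud(f);z=P[...,2];q=(P[...,:2]-c)@R;ins=(abs(q[...,0])<72)&(abs(q[...,1])<118)
    for k,lo,hi,sg in(("packed",67,82,1),("brick",58,72,-1),("floor",0,20,0)):
        m=ins&(z>lo)&(z<hi)&((q[...,1]*sg>50) if sg else (abs(q[...,1])<40))
        if m.sum()>20:
            p=q[m];r=cv2.minAreaRect(p.astype(np.float32));print(n,k,m.sum(),'z',np.median(z[m]).round(1),'case rect',np.round(r[0],1),np.round(r[1],1),round(r[2],1),'y 2-98%',np.percentile(p[:,1],[2,98]).round(1),'x',np.percentile(p[:,0],[2,98]).round(1))
E
python3 inside.py w4 scene1 side1; python3 go.py 480 -300 350 25.6
```

```text
w4 packed 3144 z 73.1 case rect [-7.2 84.1] [ 62.9 107.4] 89.9 y 2-98% [ 53.6 114.4] x [-58.7  43.8]
w4 brick 959 z 64.9 case rect [  6.6 -83.4] [27.9 99.8] 89.7 y 2-98% [-97.1 -69.6] x [-41.2  53.2]
w4 floor 3515 z 10.1 case rect [-0.  -0.4] [ 79.3 143.7] 90.0 y 2-98% [-38.2  38.6] x [-69.3  69.1]
scene1 packed 600 z 72.5 case rect [-15.2  84. ] [96.2 67.8] 0.1 y 2-98% [ 51.2 117.5] x [-58.3  30.5]
scene1 brick 302 z 64.2 case rect [ -7.6 -87.7] [127.8  34.2] 2.1 y 2-98% [-102.1  -73.5] x [-39.7  53.4]
scene1 floor 528 z 9.4 case rect [-33.8  -0.3] [76.2 80.1] 0.8 y 2-98% [-38.5  38.2] x [-70.2   0.8]
side1 packed 481 z 71.9 case rect [-9.4 84.5] [107.1  62.6] 1.1 y 2-98% [ 55.7 111.9] x [-62.1  41.7]
side1 brick 250 z 63.1 case rect [  2.1 -90.1] [ 55.6 138.7] 89.9 y 2-98% [-117.5  -65.4] x [-50.6  60.6]
side1 floor 304 z 8.7 case rect [ 7.6 -1.2] [129.3  78.5] 1.3 y 2-98% [-39.4  21.8] x [-55.6  70.8]
at [558.8  61.8 385.2] [179.9  -0.   78.8] F [ 0.3 -0.1  0.2] w 84.0 t 15.03
turn units total 7.74  shift units total (after the turn) [-5.69  7.31  0.88]
```

View pics/w4.png

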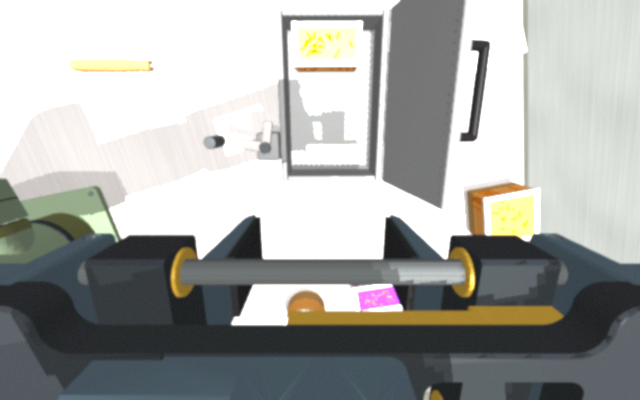

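The wrist view shows the case open with the packed tub at (325,45), the brick at (325,155) and a clear floor between them. In the case frame the packed tub's inner edge is at y=+53 and the brick's at y=-68.5. The target is therefore (0,-7.5) at floor z 10. Now to the tub.

Request:
send_rows --steps '[[[0, 0, 0, 1, 1], [0, 0, 0, 1, 1], [0, 0, 0, 1, 1], [0, 0, 0, 1, 1], [0, 0, 0, 1, 1]]]'

```text
time_s: 15.45
ee_pos: [560.1, 62.2, 385.4]
ee_rot: [179.9, -0.1, 44.1]
force: [-0.4, -0.5, 0.5]
gripper_width: 91.1
gripper_force: 0.0
```

Request:
send_rows --steps '[[[0, 0, 0, 1, 1], [0, 0, 0, 1, 1], [0, 0, 0, 0.74, 1], [-0.59, 0.76, 0.06, 0, 1], [-0.59, 0.76, 0.06, 0, 1]]]'

```text
time_s: 15.87
ee_pos: [544.1, -12.9, 380.2]
ee_rot: [179.9, -0.1, 25.8]
force: [0.3, -0.9, 0.9]
gripper_width: 90.9
gripper_force: 0.0
```

Request:
send_rows --steps '[[[-0.59, 0.76, 0.06, 0, 1], [-0.59, 0.76, 0.06, 0, 1], [-0.59, 0.76, 0.06, 0, 1], [-0.59, 0.76, 0.06, 0, 1], [-0.59, 0.76, 0.06, 0, 1]]]'

```text
time_s: 16.28
ee_pos: [502.3, -204.0, 368.8]
ee_rot: [179.9, -0.1, 25.6]
force: [0.8, -0.5, -0.3]
gripper_width: 91.0
gripper_force: 0.0
```

Request:
send_rows --steps '[[[-0.59, 0.76, 0.06, 0, 1], [-0.59, 0.76, 0.06, 0, 1], [-0.59, 0.76, 0.06, 0, 1], [-0.59, 0.76, 0.06, 0, 1], [-0.59, 0.76, 0.06, 0, 1]]]'

```text
time_s: 16.7
ee_pos: [461.2, -392.8, 356.5]
ee_rot: [179.9, -0.1, 25.6]
force: [0.5, -0.2, -0.5]
gripper_width: 91.2
gripper_force: 0.0
```

Request:
send_rows --steps '[[[-0.59, 0.76, 0.06, 0, 1], [-0.59, 0.76, 0.06, 0, 1], [0, 0, 0, 0, 1], [0, 0, 0, 0, 1], [0, 0, 0, 0, 1]]]'

```text
time_s: 17.12
ee_pos: [444.9, -465.5, 351.2]
ee_rot: [180.0, -0.0, 25.6]
force: [0.1, 1.3, 0.9]
gripper_width: 91.0
gripper_force: 0.0
```

```bash
python3 wr.py w5; python3 - <<'E'
from h import *
f=load("w5");P=cloud(f);z=P[...,2]
m=((np.hypot(P[...,0]-533,P[...,1]+421)<85)&(z>57)&(z<73)).astype(np.uint8)
n,L,S,C=cv2.connectedComponentsWithStats(m);i=1+S[1:,4].argmax();m=L==i;v,u=np.where(m)
print(S[i],'z',np.percentile(z[m],[5,50,95]).round(1),cv2.minAreaRect(P[m][:,:2].astype(np.float32)),cv2.minAreaRect(onplane(f,np.c_[u,v].astype(float),65)[:,:2].astype(np.float32)))
print('rgb',np.median(f["pixels"][m],0))
E
python3 go.py 533 -421.5 200 25.6
```

```text
[ 300   69   42   74 2876] z [60.9 62.9 66. ] ((532.13134765625, -420.3544616699219), (107.88624572753906, 62.459075927734375), 25.534202575683594) ((532.1221923828125, -420.3940124511719), (107.780517578125, 62.25730895996094), 25.564579010009766)
rgb [241.  234.  141.5]
at [ 444.9 -464.7  351.7] [180.   -0.   25.7] F [-0.5 -0.6 -0.4] w 91.2 t 17.17
turn units total 0.01  shift units total (after the turn) [ 2.45 -0.02  3.79]
```

View pics/w5.png

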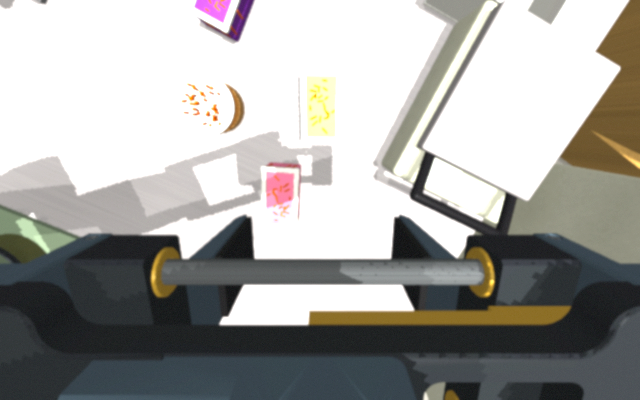

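The wrist view shows the orange tub at (320,106), centre (532.1,-420.4), yaw 25.6, rim z about 65. Pink is at (281,190) and the round tub at (210,105). I approach it now.

Request:
send_rows --steps '[[[0.8, -0.02, 0.3, 0.01, 1], [0.8, -0.02, 0.5, 0, 1], [0.84, -0.02, 0.5, 0, 1], [0, 0, 1, 0, 1], [0, 0, 1, 0, 1]]]'

```text
time_s: 17.58
ee_pos: [534.3, -418.3, 220.2]
ee_rot: [179.7, -0.2, 25.8]
force: [0.6, -0.3, -0.8]
gripper_width: 91.0
gripper_force: 0.0
```

Request:
send_rows --steps '[[[0, 0, 1, 0, 1], [0, 0, 0.9, 0, 1], [0, 0, 0, 0, 1], [0, 0, 0, 0, 1], [0, 0, 0, 0, 1]]]'

```text
time_s: 18.0
ee_pos: [532.7, -421.1, 146.5]
ee_rot: [179.7, -0.1, 25.6]
force: [0.6, -0.4, 0.1]
gripper_width: 90.9
gripper_force: 0.0
```

```bash
python3 go.py 532.1 -420.4 24 25.55
```

```text
at [ 532.7 -421.1  146.5] [ 1.797e+02 -1.000e-01  2.560e+01] F [ 0.6 -0.4  0.1] w 90.9 t 18.0
turn units total 0.01  shift units total (after the turn) [-0.01 -0.02  3.06]
```

Request:
send_rows --steps '[[[-0.02, 0, 0.7, 0, 1], [0, 0, 0.7, 0, 1], [0, 0, 0.7, 0, 1], [0, 0, 0.6, 0, 1], [0, 0, 0.36, 0, 1]]]'

```text
time_s: 18.42
ee_pos: [531.3, -421.8, 22.2]
ee_rot: [179.8, -0.1, 25.5]
force: [0.5, 1.0, 0.8]
gripper_width: 91.0
gripper_force: 0.0
```

Request:
send_rows --squeeze 15 --steps '[[[0, 0, 0, 0, 1], [0, 0, 0, 0, 1], [0, 0, 0, 0, 0.5], [0, 0, 0, 0, 0.5], [0, 0, 0, 0, 0.5]]]'

```text
time_s: 18.83
ee_pos: [531.1, -421.9, 23.3]
ee_rot: [179.8, -0.1, 25.5]
force: [0.3, 0.8, -0.8]
gripper_width: 74.0
gripper_force: 0.0
```

Request:
send_rows --steps '[[[0, 0, 0, 0, 0.5], [0, 0, 0, 0, 0.5], [0, 0, 0, 0, 0.5], [0, 0, 0, 0, 0.5]]]'

```text
time_s: 19.17
ee_pos: [530.4, -421.4, 21.8]
ee_rot: [179.9, -0.0, 25.5]
force: [0.4, -0.1, 4.4]
gripper_width: 60.0
gripper_force: 15.0
```

Request:
send_rows --squeeze 20 --steps '[[[0, 0, 0, 0, 0.5], [0, 0, -0.2, 0, 0.5], [0, 0, -0.4, 0, 0.5], [0, 0, -0.6, 0, 0.5], [0, 0, -0.8, 0, 0.5]]]'

```text
time_s: 19.58
ee_pos: [528.1, -419.5, 98.7]
ee_rot: [-179.6, 0.2, 25.5]
force: [0.9, 0.1, -2.9]
gripper_width: 60.2
gripper_force: 20.0
```

Request:
send_rows --steps '[[[0, 0, -0.8, 0, 0.5], [0, 0, -0.8, 0, 0.5], [0, 0, -0.8, 0, 0.5], [0, 0, -0.8, 0, 0.5], [0, 0, -0.8, 0, 0.5]]]'

```text
time_s: 20.0
ee_pos: [529.3, -420.5, 262.0]
ee_rot: [-179.9, 0.0, 25.5]
force: [0.5, -1.0, -1.8]
gripper_width: 59.8
gripper_force: 20.0
```

Request:
send_rows --steps '[[[0, 0, -0.2, 0, 0.5], [0, 0, 0, 0, 0.5], [0, 0, 0, 0, 0.5], [0, 0, 0, 0, 0.5]]]'

```text
time_s: 20.33
ee_pos: [529.0, -420.2, 265.7]
ee_rot: [-179.7, 0.1, 25.5]
force: [-0.1, -0.5, -2.4]
gripper_width: 60.1
gripper_force: 20.0
```

```bash
python3 go.py 570 80 260 -11.1;  python3 - <<'E'
from workcell import env
import cv2,numpy as np
f=env.grab_frame("scene");np.savez("pics/scene2.npz",**f);i=f["pixels"][...,::-1][200:400,60:340]
cv2.imwrite("pics/scene2.png",cv2.convertScaleAbs(cv2.resize(i,(560,400)),alpha=1.5))
E
```

```text
at [ 529.  -420.2  265.7] [-1.797e+02  1.000e-01  2.550e+01] F [-0.1 -0.5 -2.4] w 60.1 t 20.33
turn units total 5.33  shift units total (after the turn) [ -1.4  -12.47   0.14]
```

View pics/scene2.png

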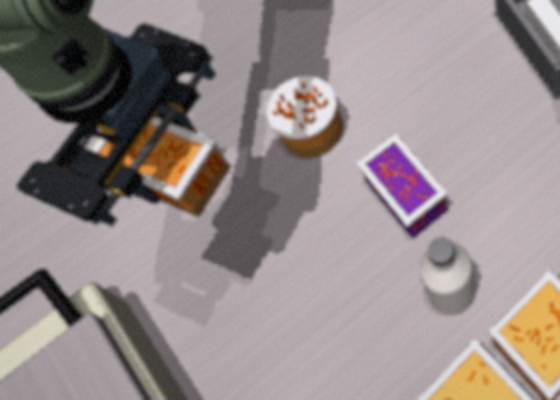

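The picture shows the tub held level in the gripper at crop (170,160), with the other things in place. I turn counter-clockwise so that the camera side faces away from the lid, then carry it over.

Request:
send_rows --steps '[[[0, 0, 0, -0.6, 0.5], [0, 0, 0, -0.9, 0.5], [0, 0, 0, -1, 0.5], [0, 0, 0, -1, 0.5], [0, 0, 0, -1, 0.5]]]'

```text
time_s: 20.8
ee_pos: [529.4, -420.5, 266.4]
ee_rot: [-179.8, -0.0, 56.8]
force: [0.1, -0.1, -1.3]
gripper_width: 59.9
gripper_force: 20.0
```

Request:
send_rows --steps '[[[0, 0, 0, -1, 0.5], [0, 0, 0, -1, 0.5], [0, 0, 0, -1, 0.5], [0, 0, 0, -1, 0.5], [0, 0, 0, -1, 0.5]]]'

```text
time_s: 21.22
ee_pos: [529.4, -420.5, 266.4]
ee_rot: [-179.8, -0.2, 91.2]
force: [0.6, -0.3, -2.4]
gripper_width: 60.1
gripper_force: 20.0
```

Request:
send_rows --steps '[[[0, 0, 0, -1, 0.5], [0, 0, 0, -1, 0.5], [0, 0, 0, -1, 0.5], [0, 0, 0, -1, 0.5], [0, 0, 0, -1, 0.5]]]'

```text
time_s: 21.63
ee_pos: [529.4, -420.5, 266.4]
ee_rot: [-179.9, -0.2, 125.6]
force: [0.3, 0.9, -1.5]
gripper_width: 60.0
gripper_force: 20.0
```

Request:
send_rows --steps '[[[0, 0, 0, -1, 0.5], [0, 0, 0, -1, 0.5], [0, 0, 0, -1, 0.5], [0, 0, 0, -1, 0.5], [0, 0, 0, -1, 0.5]]]'

```text
time_s: 22.05
ee_pos: [529.4, -420.5, 266.4]
ee_rot: [179.9, -0.2, 159.9]
force: [-0.1, 0.7, -2.8]
gripper_width: 60.1
gripper_force: 20.0
```

Request:
send_rows --steps '[[[0, 0, 0, -0.8, 0.5], [0, 0, 0, -0.55, 0.5], [0, 0, 0, 0, 0.5], [0, 0, 0, 0, 0.5]]]'

```text
time_s: 22.38
ee_pos: [529.6, -420.7, 267.1]
ee_rot: [179.9, -0.2, 168.8]
force: [0.4, -0.4, -1.7]
gripper_width: 60.0
gripper_force: 20.0
```

```bash
python3 go.py 592.9 156.9 265 168.9
```

```text
at [ 529.6 -420.7  267.1] [179.9  -0.2 168.8] F [ 0.4 -0.4 -1.7] w 60.0 t 22.38
turn units total -0.02  shift units total (after the turn) [ 1.23 14.47  0.05]
```

Request:
send_rows --steps '[[[0.068, 0.5, 0, 0, 0.5], [0.068, 0.7, 0, 0, 0.5], [0.068, 0.85, 0, 0, 0.5], [0.068, 0.85, 0, 0, 0.5], [0.068, 0.85, 0, 0, 0.5]]]'

```text
time_s: 22.8
ee_pos: [545.2, -269.7, 268.1]
ee_rot: [180.0, -0.1, 168.7]
force: [-0.2, 0.2, -2.6]
gripper_width: 60.0
gripper_force: 20.0
```

Request:
send_rows --steps '[[[0.068, 0.85, 0, 0, 0.5], [0.068, 0.85, 0, 0, 0.5], [0.068, 0.85, 0, 0, 0.5], [0.068, 0.85, 0, 0, 0.5], [0.068, 0.85, 0, 0, 0.5]]]'

```text
time_s: 23.22
ee_pos: [564.6, -100.1, 268.3]
ee_rot: [-180.0, -0.1, 168.8]
force: [0.8, -0.3, -1.0]
gripper_width: 59.9
gripper_force: 20.0
```

Request:
send_rows --steps '[[[0.068, 0.85, 0, 0, 0.5], [0.068, 0.85, 0, 0, 0.5], [0.068, 0.85, 0, 0, 0.5], [0.068, 0.85, 0, 0, 0.5], [0.068, 0.85, 0, 0, 0.5]]]'

```text
time_s: 23.63
ee_pos: [584.0, 69.3, 268.3]
ee_rot: [-180.0, -0.1, 168.8]
force: [0.0, -0.6, -2.0]
gripper_width: 59.8
gripper_force: 20.0
```

Request:
send_rows --steps '[[[0.068, 0.85, 0, 0, 0.5], [0.068, 0.8, 0, 0, 0.5], [0.068, 0.57, 0, 0, 0.5], [0, 0, 0, 0, 0.5], [0, 0, 0, 0, 0.5]]]'

```text
time_s: 24.05
ee_pos: [593.2, 157.4, 267.9]
ee_rot: [-179.9, -0.1, 169.0]
force: [0.2, -0.2, -2.4]
gripper_width: 60.0
gripper_force: 20.0
```

Request:
send_rows --steps '[[[0, 0, 0, 0, 0.5], [0, 0, 0, 0, 0.5], [0, 0, 0, 0, 0.5]]]'

```text
time_s: 24.3
ee_pos: [593.5, 155.2, 269.0]
ee_rot: [-180.0, -0.0, 168.8]
force: [0.0, -0.2, -1.3]
gripper_width: 59.9
gripper_force: 20.0
```

```bash
python3 go.py 592.9 156.9 33 168.9; python3 wr.py w6; python3 inside.py w6; python3 - <<'E'
from workcell import env
import cv2,numpy as np
from h import *
o=[]
for n in("scene","side"):
    f=env.grab_frame(n);np.savez(f"pics/{n}3.npz",**f);u,v=proj(f,np.array([592,160,150])).astype(int)
    i=f["pixels"][...,::-1][max(0,v-75):v+75,u-100:u+100];o.append(cv2.convertScaleAbs(cv2.resize(i,(400,300)),alpha=1.6))
i=cv2.imread("pics/w6.png");o.append(cv2.resize(i,(400,250)))
cv2.imwrite("pics/c3.png",np.vstack([np.hstack(o[:2]),np.hstack([o[2],0*o[2]])]))
E
```

```text
at [593.5 155.2 269. ] [-180.    -0.   168.8] F [ 0.  -0.2 -1.3] w 59.9 t 24.3
turn units total -0.02  shift units total (after the turn) [0.02 0.04 5.9 ]
w6 packed 2830 z 72.9 case rect [-8.4 83.8] [ 63.  106.7] 90.0 y 2-98% [ 54.3 113.9] x [-60.5  41.7]
w6 brick 422 z 64.7 case rect [-29.4 -84.4] [29. 30.] 0.0 y 2-98% [-98.1 -69.7] x [-43.8 -18.9]
w6 floor 1699 z 10.1 case rect [-49.    0.1] [79.6 45.7] 89.8 y 2-98% [-38.1  38.4] x [-71.8 -26.3]
```

View pics/c3.png

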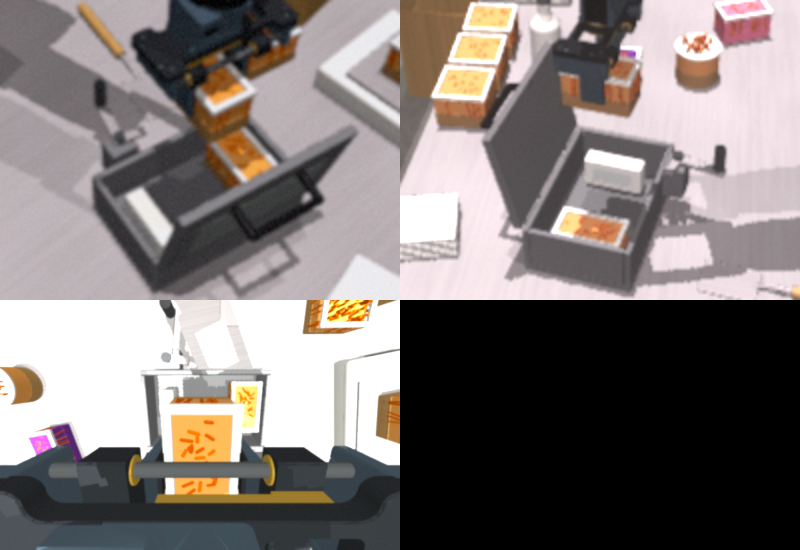

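The picture shows the tub held level above the case, aligned lengthwise, with the packed tub and brick in place. I lower it in stages.

Request:
send_rows --steps '[[[0.02, 0.03, 0.4, 0, 0.5], [0, 0, 0.6, 0, 0.5], [0, 0, 0.6, 0, 0.5], [0, 0, 0.6, 0, 0.5], [0, 0, 0.6, 0, 0.5]]]'

```text
time_s: 24.87
ee_pos: [593.0, 157.2, 156.2]
ee_rot: [180.0, 0.0, 168.8]
force: [0.6, 0.3, -1.9]
gripper_width: 60.0
gripper_force: 20.0
```

Request:
send_rows --steps '[[[0, 0, 0.6, 0, 0.5], [0, 0, 0.5, 0, 0.5], [0, 0, 0, 0, 0.5], [0, 0, 0, 0, 0.5], [0, 0, 0, 0, 0.5]]]'

```text
time_s: 25.28
ee_pos: [594.1, 157.7, 114.4]
ee_rot: [179.9, 0.1, 168.9]
force: [0.3, 0.5, -1.8]
gripper_width: 60.0
gripper_force: 20.0
```

```bash
python3 go.py 592.9 156.9 33 168.9
```

```text
at [594.1 157.7 114.4] [1.799e+02 1.000e-01 1.689e+02] F [ 0.3  0.5 -1.8] w 60.0 t 25.28
turn units total -0.01  shift units total (after the turn) [ 0.03 -0.03  2.04]
```

Request:
send_rows --steps '[[[0.02, -0.02, 0.4, 0, 0.5], [0, 0, 0.4, 0, 0.5], [0, 0, 0.35, 0, 0.5], [0, 0, 0.3, 0, 0.5], [0, 0, 0.2, 0, 0.5]]]'

```text
time_s: 25.7
ee_pos: [593.0, 157.2, 47.8]
ee_rot: [179.9, 0.1, 168.9]
force: [-0.1, 1.1, -2.4]
gripper_width: 59.3
gripper_force: 20.0
```

Request:
send_rows --steps '[[[0, 0, 0.12, 0, 0.5], [0, 0, 0.08, 0, 0.5], [0, 0, 0, 0, 0.5], [0, 0, 0, 0, 0.5]]]'

```text
time_s: 26.03
ee_pos: [592.6, 157.1, 39.7]
ee_rot: [180.0, 0.1, 168.9]
force: [0.7, -0.0, -1.1]
gripper_width: 59.9
gripper_force: 20.0
```

```bash
python3 go.py 592.9 156.9 33 168.9
```

```text
at [592.6 157.1  39.7] [1.800e+02 1.000e-01 1.689e+02] F [ 0.7 -0.  -1.1] w 59.9 t 26.03
turn units total -0.0  shift units total (after the turn) [-0.01 -0.    0.17]
```

Request:
send_rows --steps '[[[0, 0, 0.04, 0, 0.5], [0, 0, 0.04, 0, 0.5], [0, 0, 0.03, 0, 0.5], [0, 0, 0, 0, 0.5]]]'

```text
time_s: 26.37
ee_pos: [591.9, 157.0, 34.4]
ee_rot: [-180.0, -0.0, 168.9]
force: [-0.2, -0.4, -1.8]
gripper_width: 59.8
gripper_force: 20.0
```

Request:
send_rows --steps '[[[0, 0, 0.02, 0, 0.5], [0, 0, 0.02, 0, 0.5], [0, 0, 0, 0, 0.5]]]'

```text
time_s: 26.62
ee_pos: [592.0, 157.0, 32.8]
ee_rot: [-180.0, -0.0, 168.9]
force: [0.1, 0.9, -1.7]
gripper_width: 60.0
gripper_force: 20.0
```

Request:
send_rows --steps '[[[0, 0, 0.02, 0, 0.5], [0, 0, 0, 0, 0.5], [0, 0, 0, 0, 0.5]]]'

```text
time_s: 26.87
ee_pos: [592.1, 157.0, 32.1]
ee_rot: [-180.0, -0.0, 168.9]
force: [-0.9, 0.9, -2.5]
gripper_width: 59.9
gripper_force: 20.0
```

Request:
send_rows --steps '[[[0, 0, 0.02, 0, 0.5], [0, 0, 0, 0, 0.5], [0, 0, 0, 0, 0.5]]]'

```text
time_s: 27.12
ee_pos: [592.2, 157.1, 31.8]
ee_rot: [180.0, 0.0, 168.9]
force: [-1.2, -0.1, 2.0]
gripper_width: 60.0
gripper_force: 20.0
```

The tub touches the floor: force went from -2.5 to +2 N. I release with a small opening and rise.

Request:
send_rows --steps '[[[0, 0, 0, 0, 0.68], [0, 0, 0, 0, 0.72], [0, 0, 0, 0, 0.76], [0, 0, 0, 0, 0.76], [0, 0, 0, 0, 0.76]]]'

```text
time_s: 27.53
ee_pos: [592.1, 157.1, 31.3]
ee_rot: [-180.0, 0.0, 168.9]
force: [0.0, -0.7, -0.1]
gripper_width: 69.4
gripper_force: 0.0
```

Request:
send_rows --steps '[[[0, 0, -0.1, 0, 0.76], [0, 0, -0.3, 0, 0.76], [0, 0, -0.5, 0, 0.76], [0, 0, -0.7, 0, 0.76], [0, 0, -0.8, 0, 0.76]]]'

```text
time_s: 27.95
ee_pos: [591.0, 156.8, 127.3]
ee_rot: [-179.9, -0.2, 168.9]
force: [0.8, -0.2, -0.4]
gripper_width: 69.2
gripper_force: 0.0
```

Request:
send_rows --steps '[[[0, 0, -0.8, 0, 0.76], [0, 0, -0.9, 0, 0.76], [0, 0, -0.9, 0, 0.76], [0, 0, -0.9, 0, 0.76], [0, 0, -0.9, 0, 0.76]]]'

```text
time_s: 28.37
ee_pos: [591.6, 156.9, 305.7]
ee_rot: [180.0, 0.0, 168.9]
force: [0.6, 0.3, -0.1]
gripper_width: 69.4
gripper_force: 0.0
```

Request:
send_rows --steps '[[[0.8, -0.2, -0.2, 0, 0.76], [0.8, -0.2, 0, 0, 0.76], [0.8, -0.2, 0, 0, 0.76], [0, 0, 0, 0, 0.76], [0, 0, 0, 0, 0.76]]]'

```text
time_s: 28.78
ee_pos: [492.0, 151.9, 312.5]
ee_rot: [180.0, 0.1, 168.9]
force: [-0.2, 0.2, -0.4]
gripper_width: 69.4
gripper_force: 0.0
```

```bash
python3 go.py 592.9 156.9 33 168.9; python3 - <<'E'
from workcell import env
import cv2,numpy as np
from h import *
c=np.array([592.6,164.8]);a=np.radians(-11.1);R=np.array([[np.cos(a),-np.sin(a)],[np.sin(a),np.cos(a)]])
o=[]
for n in("scene","side"):
    f=env.grab_frame(n);np.savez(f"pics/{n}4.npz",**f);u,v=proj(f,np.array([592,160,120])).astype(int)
    o.append(cv2.convertScaleAbs(cv2.resize(f["pixels"][...,::-1][max(0,v-75):v+75,u-100:u+100],(400,300)),alpha=1.6))
    P=cloud(f);z=P[...,2];q=(P[...,:2]-c)@R
    m=(abs(q[...,0])<70)&(abs(q[...,1]+8)<45)&(z>66)&(z<84)
    if m.sum()>20:print(n,'tub',m.sum(),'z',np.percentile(z[m],[10,50,90]).round(1),cv2.minAreaRect(q[m].astype(np.float32)))
cv2.imwrite("pics/c4.png",np.hstack(o))
E
python3 inside.py scene4 side4
```

```text
at [492.  151.9 312.5] [1.800e+02 1.000e-01 1.689e+02] F [-0.2  0.2 -0.4] w 69.4 t 28.78
turn units total 0.0  shift units total (after the turn) [-2.45  0.61  6.99]
scene tub 555 z [69.5 72.1 75.5] ((-10.42831039428711, -9.1680908203125), (63.4448356628418, 87.03632354736328), 88.68242645263672)
side tub 495 z [68.5 71.7 75.3] ((-1.8887062072753906, -4.9621429443359375), (68.90074920654297, 107.63919830322266), 89.64462280273438)
scene4 packed 609 z 72.5 case rect [-18.9  84.2] [ 67.7 105.6] 90.0 y 2-98% [ 51.4 117.7] x [-59.6  31.3]
scene4 brick 306 z 63.9 case rect [ -7.9 -86.8] [ 31.4 128.9] 88.1 y 2-98% [-101.5  -73.1] x [-40.2  52.1]
scene4 floor 46 z 10.2 case rect [-33.2 -37.6] [12.  78.6] 81.2 y 2-98% [-39.8 -27.8] x [-71.2   4.4]
side4 packed 487 z 71.9 case rect [-12.4  83.9] [ 62.9 114.6] 88.1 y 2-98% [ 56.4 112.3] x [-62.1  42.2]
side4 brick 245 z 63.9 case rect [  0.4 -86.9] [141.8  62.2] 0.0 y 2-98% [-117.9  -64.7] x [-57.1  56.7]
side4 floor 52 z 10.0 case rect [ 7.9 -1. ] [132.3  68.3] 3.7 y 2-98% [-36.7  35.1] x [-56.7  71.8]
```

View pics/c4.png

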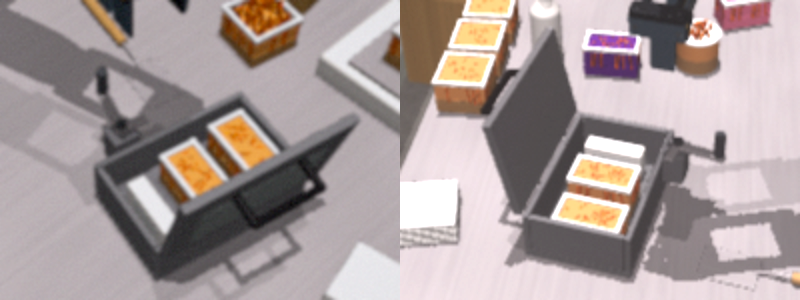

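The pictures show the tub upright and lengthwise between the packed tub and the brick, with its top at the same height as the packed tub. Nothing in the case has shifted, the lid is past upright, and the arm is clear. I hand the job in.

```bash
python3 -c "
from workcell import env
print(env.job_done())"
```

```text
the job is handed in; nothing more can be done
None
```

I swung the latch clear, opened the lid to about 102°, and set the sealed tub upright and lengthwise between the packed tub and the cool brick. The case contents measured unmoved, and I handed the job in at about 29 s; no verdict came back.

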